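# Load the stud bin and index it at the press

## Task

Pick up the aluminium scoop tray by its red handle and tip it so that all four brass studs slide into the blue bin on the rail carriage, then set the empty tray back down on the black rubber mat. After that take the carriage by its yellow tab and slide it along the rail toward the press until the spring ball of the brass detent block clicks into the carriage's notch; do not run on past the notch, and finish while still gripping the tab with the carriage held at the notch. Do not disturb the other things on the bench.

Things in the scene. Friction and masses are not known exactly. Their poses are not given: they have to be found in the camera images.
- tray: Loose aluminium scoop tray, 150 x 84 mm, 0.16 to 0.26 kg, floor 4 mm thick, side walls 24 mm high. Origin: centre of its underside. Its x axis runs from the open spout (x = -75 mm) to the closed back wall (x = +75 mm, 30 mm high); z is up. It starts flat on the mat, spout roughly toward the robot, the four studs loose on its floor between x = -40 and +24 mm.
- tray_grip (a point): Grip point in the red handle of the tray: an upright plate at the closed end, 12 mm thick along the tray's x, 46 mm wide along its y, its top 80 mm above the tray's underside. This point is in mid-plate, 18 mm below the top, at tray x = +69, y = 0, z = 62 mm. Axes as the tray's.
- tray_spout (a point): Middle of the open spout edge, upper face of the floor (tray x = -75, y = 0, z = 4 mm); the gap between the walls is about 50 mm wide here. Held level the studs stay put; they are smooth and start to slide at about 15 to 21 degrees, spout down; 45 degrees empties the tray quickly.
- stud0: Loose stepped stud, 16 g: brass head 20 mm across and 7 mm high, dark blue shank 12 mm across above it, 14 mm high in all. Origin: centre of the underside of the head.
- stud1: Loose stepped stud, 16 g: brass head 20 mm across and 7 mm high, dark blue shank 12 mm across above it, 14 mm high in all. Origin: centre of the underside of the head.
- stud2: Loose stepped stud, 16 g: brass head 20 mm across and 7 mm high, dark blue shank 12 mm across above it, 14 mm high in all. Origin: centre of the underside of the head.
- stud3: Loose stepped stud, 16 g: brass head 20 mm across and 7 mm high, dark blue shank 12 mm across above it, 14 mm high in all. Origin: centre of the underside of the head.
- mat: Black rubber mat fixed to the bench, 200 x 150 x 3 mm (long along its x). Origin: centre of its underside, on the bench. The tray starts on it and goes back on it, flat, anywhere near its middle.
- carriage: Carriage that slides only along its own y axis on a straight rail; +y is toward the orange press at the rail's end. Origin: centre of its underside, 30 mm above the bench; x points to the side away from the robot, z up. It carries the blue bin. About 1.5 N of friction; it stays where it is left. It starts 110 to 220 mm short of the notch position and could run 40 mm or more past it.
- bin_in (a point): Centre of the inner floor of the open blue bin on the carriage (carriage x = y = 0, z = 17 mm). The bin measures 120 (carriage x) x 130 (y) mm outside, walls 5 mm thick, its rim 45 mm above this point and 92 mm above the bench. The studs belong in it.
- notch (a point): Mouth of the notch, 9 mm wide along y, in the steel strip on the carriage's side away from the robot (carriage x = 68, y = 0, z = 6 mm). The strip's +y end has a slanted lead-in from y = 56 to 30 mm. Axes as the carriage's.
- carriage_tab (a point): Grip point in the yellow tab of the carriage: an upright plate on the robot side of the bin, 12 mm thick along the rail (y), 30 mm along x, its top 115 mm above the bench. This point is 15 mm below the top, at carriage x = -92, y = 0, z = 70 mm, 32 mm out from the bin wall. Axes as the carriage's.
- detent: Brass spring-ball detent block with a red thumbscrew on top, 28 x 30 x 40 mm (56 mm with the screw), fixed beside the rail on the side away from the robot; its place along the rail varies. Origin: centre of its underside, 12 mm above the bench; axes parallel to the carriage's. The ball sits in the notch when the carriage's origin is level with this origin along y.
- ball_home (a point): Centre of the sprung steel ball, 12 mm across, that sticks out of the detent block toward the carriage (at rest). Coming from -y the carriage needs up to about 4 N while the lead-in presses the ball back (56 to 30 mm before the notch), then about 2 N; the ball then draws it forward into the notch over the last 4 mm (up to 10 N), holds it there with about 2.5 N per mm, and lets it out beyond at about 12 N.
- hammer: Bystander, leave alone: loose hammer lying to the right of the mat.
- screwdriver: Bystander, leave alone: red screwdriver lying close to the robot on its left.
- glue: Bystander, leave alone: round glue tin, 64 mm across, 65 mm high, close to the robot.

How it is judged:
By the outcome, as a careful person would: the job done as asked, in the order asked, and still so for the second after the job is handed in, while the arm keeps its last pose, push and grip.
It also fails if it takes over 67 s, if anything falls off the work surface, if the arm or the gripper's body presses on something with over 40 N, if the wrist force passes 120 N, or if a joint passes its speed limit or range.

## Robot

A 7-joint arm with a two-finger parallel gripper is mounted at the origin on the work surface. World frame = base frame: x ahead of the robot, y to its left, z up, the work surface at z = 0. Lengths are in m, angles in rad, forces in N, time in s.
With the tool pointing down it reaches from about 0.4 to 0.85 m from the base axis. Payload 4.5 kg.
Tool frame: the origin (TCP) lies between the finger pads; the fingertips stand 11 mm ahead of it and the grasp point (between the pads) lies 8 mm behind it (r.tip_reach is the distance from the TCP to the fingertips, in m); x points along the fingers, y is the direction in which the jaws open and shut, and the axes are right-handed (so a half turn about x gives the same grasp; the last joint's range is limited). The gripper opens to 88 mm and grips with 3 to 60 N. Pads are 18 mm wide; open, the fingers measure 123 mm over their backs; the gripper's body (75 mm by 187 mm) begins 45 mm behind the grasp point.
Start: joints at [1.213, 0.689, -0.195, 1.565, 0.157, 0.902, -0.215], TCP at [0.239, -0.578, 0.211] pointing down, gripper open.
Joint ranges: [-3.01, 3.01], [-0.46, 2.08], [-1.47, 1.51], [0.13, 2.56], [-1, 4.14], [0.04, 2.09], [-2.66, 2.66]. Speed limits (rad/s): [2.57, 2.57, 3.14, 3.14, 3.14, 3.14, 3.14].

## Interface

Orientations are given as a unit quaternion [x, y, z, w].
In Python, from plant import r gives the robot as it stands.
- The arm moves only by the tool drive_tool, never from a script. Its argument "deltas" is a list of rows, each a list of 3 entries, a list of its own where there are three numbers: the turn, a rotation vector about the tool's x, y, z in degrees, then the shift along the tool's x, y, z in cm, then the finger opening in cm, from 0 to 8.81. A call has 1 to 12 rows; each row shifts and turns the commanded pose from where the row before left it, along the tool's axes as they then stand; what a row does not reach is not made up. A row lasts 1/12 s, in which the tool goes at most 41.7 mm and 7.16 degrees, less where a joint would pass 70% of its speed; a pose out of reach is approached as far as the arm can. A call is refused whole if a number of a shift passes 4.17 or a number of a turn 7.16, either way. A call with a gripper value outside its range is refused whole. The fingers move at their own pace and stop on an object; "force" is the grip in N (left out, the last holds). Time passes only in rows, so rows that do not move let the fingers close. It gives the time, the measured TCP pose, the force and the opening at its end, in the units of the state.
- r.get_state(): the state, without advancing time (a new reading comes with each control period).
- r.snapshot(name): name is "scene" or "side" or "wrist"; returns a dict with "color" (480x640x3 uint8, red, green, blue), "fov_y" (degrees; the focal length in pixels is half the picture's height over the tangent of half this angle, whatever the lens; pixels are square), "cx", "cy" (the principal point, pixels), "k1" (the pictures are not rectified: a ray, as slopes to the right and down, at radius r is drawn at 1 + k1 r^2 times it, then the intrinsics apply), "extrinsics" (4x4, takes a point from world to camera coordinates); the wrist camera has in their place "tool_from_camera" (4x4, takes a point from camera to tool coordinates, whose origin is the TCP and whose axes are the tool frame's). Camera axes: x right, y up, looking along -z (the intrinsics and any distortion apply to the point x, -y, -z); pixel columns grow to the right and rows downward; lengths in m; the calibration is good to about 2 mm. A picture is of the moment at which its call begins: read the wrist's pose just before it. There is no depth.
- r.finish_job(): hands the job in, once; it reports no verdict.
The state is a dict: "clock": time; "q": joint angles; "qd": joint speeds; "joint_torque": joint torques, N m; "tool_pos": TCP position; "eef_rot": TCP orientation; "contact_force": force on the tool from outside, world axes, zero at the start; "moment": the same for the moment, N m; "opening": opening from 0.0 (shut) to 1.0 (fully open).
Only numpy, scipy, OpenCV 4.12 (cv2) and the standard library are available. Lean on these libraries where they do the work, as an engineer would, in place of code of your own. Each camera call takes 0.05 s, during which the arm holds its last target. There are 200 camera calls.

## Working session

There is one attempt and no reset: what is moved stays moved. The work goes in short steps, Python scripts to look and compute and a tool call to move; the robot and the scene stay as the last step left them, time stands still between calls to the robot, and variables do not carry over. Pictures are saved under pics/ and viewed, about 8 in all and at most 12, crops included, and the job is handed in when it is done.

Besides the shell and the picture viewer there is one more tool, called in YAML: its name, and indented under it one key for each argument. drive_tool: Moves the arm, as the interface text tells. Its arguments: {"type":"object","properties":{"deltas":{"type":"array","items":{"type":"array"}},"force":{"type":"number"}},"required":["deltas"]}

```bash
ls; mkdir -p pics; cat > h.py <<'E'
import numpy as np, cv2
from scipy.spatial.transform import Rotation as R
def K(s):
    f=240/np.tan(np.radians(s['fov_y'])/2); return f
def ext(s,st=None):
    if 'extrinsics' in s: return np.array(s['extrinsics'])
    T=np.eye(4); T[:3,:3]=R.from_quat(st['eef_rot']).as_matrix(); T[:3,3]=st['tool_pos']
    return np.linalg.inv(T@np.array(s['tool_from_camera']))
def proj(s,P,st=None):
    E=ext(s,st); p=np.atleast_2d(P)@E[:3,:3].T+E[:3,3]
    u=np.c_[p[:,0]/-p[:,2],-p[:,1]/-p[:,2]]; u=u*(1+s['k1']*(u**2).sum(1,keepdims=True))
    return u*K(s)+[s['cx'],s['cy']]
def ray(s,px,st=None):
    E=ext(s,st); d=(np.array(px,float)-[s['cx'],s['cy']])/K(s); u=d.copy()
    for _ in range(30): u=d/(1+s['k1']*(u@u))
    v=np.array([u[0],-u[1],-1]); return -E[:3,:3].T@E[:3,3], E[:3,:3].T@v
def atz(s,px,z,st=None):
    o,d=ray(s,px,st); return o+d*(z-o[2])/d[2]
def save(s,n): cv2.imwrite('pics/'+n+'.png',cv2.cvtColor(s['color'],cv2.COLOR_RGB2BGR))
E
python3 - <<'E'
from plant import r
from h import *
import pickle
for n in ('scene','side'):
    s=r.snapshot(n); save(s,n+'0'); pickle.dump(s,open(n+'.pkl','wb')); print(n,s['fov_y'],s['cx'],s['cy'],s['k1']); o,d=ray(s,[320,240]); print(o,d)
print(r.get_state(), r.tip_reach)
E
```

```text
pics
scene 43.8139231211555 319.72680070416493 233.96456591563046 -0.09632377793496177
[1.45093754e+00 2.67626721e-04 9.06030210e-01] [-0.74567375 -0.11385729 -0.65658942]
side 49.955785205796424 316.5865824323337 242.39196305045346 -0.13128050065797975
[0.33025582 0.68759115 0.95188655] [ 0.12940572 -0.67754195 -0.72405561]
{'clock': 0.1, 'q': array([ 1.21275758,  0.68992106, -0.19453576,  1.56620257,  0.15731538,
        0.90246755, -0.21511323]), 'qd': array([ 0.00069579, -0.00245686,  0.00097696, -0.00216054,  0.00060583,
       -0.00032053,  0.00128561]), 'joint_torque': array([-3.40106111e-03, -5.28493774e+01, -1.27158880e+00, -1.53837830e+01,
       -5.25634422e-02,  1.98964488e-03,  1.88866966e-05]), 'tool_pos': array([ 0.23842066, -0.57710349,  0.20988756]), 'eef_rot': array([-0.69342474, -0.13822687,  0.69372219, -0.13713129]), 'contact_force': array([-7.70098300e-01,  2.19756709e-01,  2.53064681e-04]), 'moment': array([-0.02836945,  0.01600387, -0.01228462]), 'opening': 1.0022914065054507} 0.011
```

View pics/scene0.png

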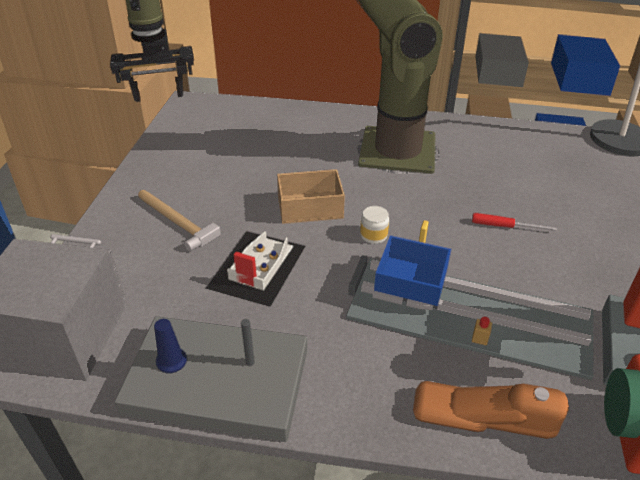

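View pics/side0.png

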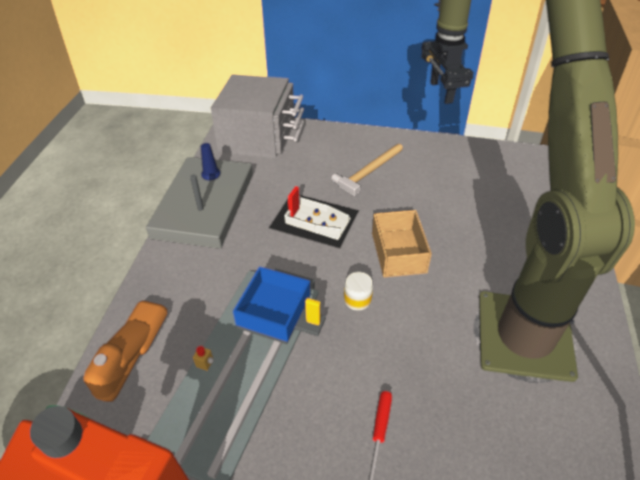

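The scene shows the tray (red handle around 245,268) on its mat, the carriage with its bin around 412,270, the tab at 424,232 and the detent at 482,330. The side view shows the same things. I'll enlarge the two areas to pick corners.

```bash
python3 - <<'E'
import pickle,cv2,numpy as np
a=pickle.load(open('scene.pkl','rb'))['color'];b=pickle.load(open('side.pkl','rb'))['color']
def c(i,x,y): 
    p=cv2.resize(i[y:y+100,x:x+133],(400,300),interpolation=cv2.INTER_CUBIC)
    return p
# crops at 3x: origins
o=np.vstack([np.hstack([c(a,195,220),c(a,365,215)]),np.hstack([c(b,260,165),c(b,215,260)])])
cv2.imwrite('pics/comp.png',o[:,:,::-1])
E
```

```text
(no output)
```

View pics/comp.png

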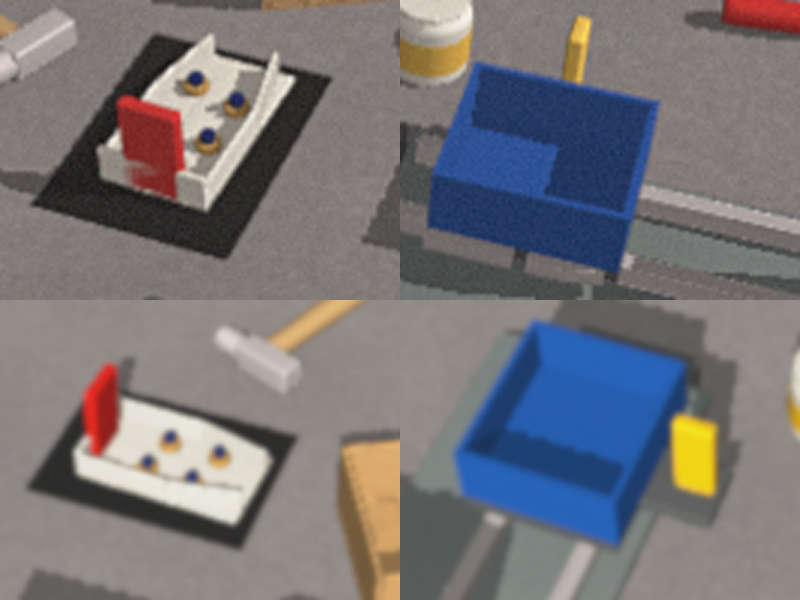

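```bash
cat > fit.py <<'E'
from h import *
import pickle
from scipy.optimize import least_squares
a=pickle.load(open('scene.pkl','rb'));b=pickle.load(open('side.pkl','rb'))
k=400/133
def px(o,l): return np.array(o)+np.array(l)/k
def tf(p,L):
    c,s_=np.cos(p[2]),np.sin(p[2]); L=np.atleast_2d(L)
    return np.c_[p[0]+c*L[:,0]-s_*L[:,1],p[1]+s_*L[:,0]+c*L[:,1],L[:,2]]
def fit(L,obs,p0):
    f=lambda p:np.concatenate([(proj(s,tf(p,np.array(L)[i]))-px(o,l)).ravel() for s,o,i,l in obs])
    q=least_squares(f,p0); print(np.round(q.x,4),np.round(np.degrees(q.x[2]),1),'res',np.round(q.fun,1)); return q.x
A,B=[195,220],[260,165]
for l in [(155,35),(331,77),(228,258),(33,205)]: print('mat',atz(a,px(A,l),.003))
C,D=[365,215],[215,260]
for l in [(75,63),(258,101),(232,217),(32,177)]: print('bin',atz(a,px(C,l),.092))
for l in [(135,20),(286,67),(217,200),(57,155)]: print('bin side',atz(b,px(D,l),.092))
for l in [(297,136),(241,248),(30,188)]: print('mat side',atz(b,px(B,l),.003))
print('screw',atz(a,[485,320],.068),atz(b,[201,350],.068))
print('handle top', [atz(a,px(A,l),.083) for l in [(118,99),(181,111)]],[atz(b,px(B,l),.083) for l in [(100,70),(117,66)]])
print('tab top',atz(a,px(C,(185,17)),.115),atz(b,px(D,(295,120)),.115))
E
python3 fit.py
```

```text
mat [ 0.42411922 -0.33081208  0.003     ]
mat [ 0.45017301 -0.18688313  0.003     ]
mat [ 0.64433742 -0.22353166  0.003     ]
mat [ 0.61792362 -0.36968875  0.003     ]
bin [0.48966295 0.00190805 0.092     ]
bin [0.50906929 0.12872917 0.092     ]
bin [0.62408086 0.11137714 0.092     ]
bin [ 0.60815347 -0.01792224  0.092     ]
bin side [ 0.59943787 -0.0135765   0.092     ]
bin side [0.48190042 0.00962487 0.092     ]
bin side [0.50475478 0.12918135 0.092     ]
bin side [0.62044636 0.11375947 0.092     ]
mat side [ 0.41746362 -0.32790377  0.003     ]
mat side [ 0.44541717 -0.18397439  0.003     ]
mat side [ 0.63653558 -0.22123215  0.003     ]
screw [0.67394438 0.19512087 0.068     ] [0.66635109 0.20112412 0.068     ]
handle top [array([ 0.58490586, -0.30962188,  0.083     ]), array([ 0.58957774, -0.2643242 ,  0.083     ])] [array([ 0.58723163, -0.29439978,  0.083     ]), array([ 0.57396875, -0.30211623,  0.083     ])]
tab top [0.45454329 0.07489254 0.115     ] [0.46291447 0.07157665 0.115     ]
```

```bash
cat >> h.py <<'E'
def Rt(yaw,pitch,sgn=1):
    """tool axes for a tray at yaw, spout down by pitch (deg); tool y = sgn*tray x, tool x = -tray z"""
    T=R.from_euler('ZY',[yaw,-pitch],degrees=True).as_matrix()
    X=-T[:,2]; Y=sgn*T[:,0]; return np.c_[X,Y,np.cross(X,Y)]
def go(st,pos,Rm):
    R0=R.from_quat(st['eef_rot']).as_matrix()
    rv=np.degrees(R.from_matrix(R0.T@Rm).as_rotvec()); d=(np.array(pos)-st['tool_pos'])*100
    print('turn',np.round(rv,2),'shift(pre)',np.round(R0.T@d,2),'shift(post)',np.round(Rm.T@d,2))
E
python3 - <<'E'
from plant import r
from h import *
st=r.get_state(); print(np.round(R.from_quat(st['eef_rot']).as_matrix(),2))
s=r.snapshot('wrist'); print(s['fov_y'],np.round(s['tool_from_camera'],3))
for sg in (1,-1): go(st,[.581,-.286,.19],Rt(-6,0,sg))
E
```

```text
[[-0.    0.38 -0.92]
 [ 0.   -0.92 -0.38]
 [-1.   -0.    0.  ]]
67.1072770327501 [[-0.001  0.283 -0.959 -0.175]
 [ 1.     0.    -0.001  0.001]
 [-0.    -0.959 -0.283 -0.074]
 [ 0.     0.     0.     1.   ]]
turn [-6.154e+01 -4.000e-02  9.000e-02] shift(pre) [  2.01 -13.81 -42.78] shift(post) [  1.99  31.03 -32.53]
turn [1.1846e+02 1.0000e-01 5.0000e-02] shift(pre) [  2.01 -13.81 -42.78] shift(post) [  1.99 -31.03  32.53]
```

drive_tool:
  deltas:
    - [[0,0,0],[0.17,-1.15,-3.56],8]
    - [[0,0,0],[0.17,-1.15,-3.56],8]
    - [[0,0,0],[0.17,-1.15,-3.56],8]
    - [[0,0,0],[0.17,-1.15,-3.56],8]
    - [[0,0,0],[0.17,-1.15,-3.56],8]
    - [[0,0,0],[0.17,-1.15,-3.56],8]
    - [[0,0,0],[0.17,-1.15,-3.56],8]
    - [[0,0,0],[0.17,-1.15,-3.56],8]
    - [[0,0,0],[0.17,-1.15,-3.56],8]
    - [[0,0,0],[0.17,-1.15,-3.56],8]
    - [[0,0,0],[0.17,-1.15,-3.56],8]
    - [[0,0,0],[0.17,-1.15,-3.56],8]
  force: 40

```text
clock: 1.15
tool_pos: [0.5818, -0.2855, 0.1899]
eef_rot: [-0.693, -0.138, 0.694, -0.138]
contact_force: [-1.2, -0.7, -0.9]
opening: 0.905
```

drive_tool:
  deltas:
    - [[-6.2,0,0],[0,0,0],8]
    - [[-6.2,0,0],[0,0,0],8]
    - [[-6.2,0,0],[0,0,0],8]
    - [[-6.2,0,0],[0,0,0],8]
    - [[-6.2,0,0],[0,0,0],8]
    - [[-6.2,0,0],[0,0,0],8]
    - [[-6.2,0,0],[0,0,0],8]
    - [[-6.2,0,0],[0,0,0],8]
    - [[-6.2,0,0],[0,0,0],8]
    - [[-5.8,0,0],[0,0,0],8]
    - [[0,0,0],[0,0,0],8]
    - [[0,0,0],[0,0,0],8]

```text
clock: 2.15
tool_pos: [0.5806, -0.287, 0.1899]
eef_rot: [-0.526, -0.473, 0.526, -0.472]
contact_force: [-0.3, 0.6, -0.6]
opening: 0.91
```

```bash
python3 - <<'E'
from plant import r
from h import *
import pickle
st=r.get_state(); s=r.snapshot('wrist'); save(s,'w1'); pickle.dump((s,st),open('w1.pkl','wb'))
print(st['clock'],st['tool_pos'],st['q'],s['k1']); go(st,[.581,-.286,.19],Rt(-6,0,1))
print(proj(s,[[.581,-.286,.083],[.512,-.279,.007]],st))
E
```

```text
2.15 [ 0.58056399 -0.28702034  0.18986122] [ 0.61940282  0.7685169  -0.44058553  1.50482143  0.37184701  0.95263546
 -0.0367287 ] -0.06109551539056408
turn [-0.12 -0.03  0.03] shift(pre) [-0.01  0.03 -0.11] shift(post) [-0.01  0.03 -0.11]
[[315.41739961 227.48588367]
 [246.7302269  209.42827693]]
```

View pics/w1.png

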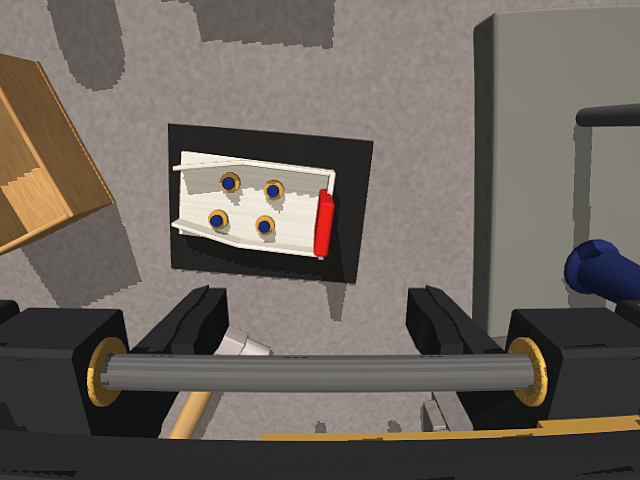

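```bash
python3 - <<'E'
from h import *
import pickle
s,st=pickle.load(open('w1.pkl','rb'))
c=s['color'].astype(int); m=((c[...,0]>120)&(c[...,1]<60)&(c[...,2]<60)).astype(np.uint8)
n,l,sta,ce=cv2.connectedComponentsWithStats(m); i=1+np.argmax(sta[1:,4]); print(sta[i],ce[i])
cn=max(cv2.findContours(m,0,1)[0],key=cv2.contourArea); print(cv2.approxPolyDP(cn,2,True)[:,0].tolist())
# fit tray pose to mask: hull of handle box projected + wall corners
from scipy.optimize import minimize,least_squares
def tf(p,L):
    M=R.from_euler('z',p[2]).as_matrix(); return np.array(L)@M.T+[p[0],p[1],.003]
L=np.array([[x,y,z] for x in(.063,.075) for y in(-.023,.023) for z in(.03,.08)])
def cost(p):
    h=cv2.convexHull(proj(s,tf(p,L),st).astype(np.float32)); k=np.zeros((480*4,640*4),np.uint8)
    cv2.fillConvexPoly(k,np.round(h*4+1.5).astype(np.int32),1); return (cv2.resize(m,None,fx=4,fy=4,interpolation=0)!=k).sum()/16
best=min(((cost((x,y,t)),x,y,t) for x in np.arange(.508,.524,.002) for y in np.arange(-.284,-.264,.002) for t in np.radians(np.arange(-14,-3,1.))),key=lambda q:q[0])
q=minimize(cost,best[1:],method='Nelder-Mead',options=dict(initial_simplex=[np.array(best[1:])+d for d in([0,0,0],[.002,0,0],[0,.002,0],[0,0,.02])]))
p=q.x; print(best,p,np.degrees(p[2]),q.fun,m.sum())
g=tf(p,[[.069,0,.054]])[0]; print('tcp grasp',g)
print('back wall/spout px',proj(s,tf(p,[[.075,.042,.03],[.075,-.042,.03],[-.075,.03,.004],[-.075,-.03,.004]]),st))
go(st,g+[0,0,.06],Rt(np.degrees(p[2]),0))
E
```

```text
[314 189  20  68 901] [323.50499445 223.6681465 ]
[[322, 189], [319, 195], [314, 252], [325, 256], [333, 203], [330, 195]]
(np.float64(174.5), np.float64(0.52), np.float64(-0.27399999999999997), np.float64(-0.19198621771937624)) [ 0.51959416 -0.27410657 -0.19673729] -11.272216491506866 162.125 905
tcp grasp [ 0.58726312 -0.28759404  0.057     ]
back wall/spout px [[333.33154777 170.73160753]
 [324.46843598 258.17417973]
 [178.82358884 167.35101149]
 [179.57354503 226.40048248]]
turn [ 5.15 -0.02  0.03] shift(pre) [ 7.29  0.68 -0.01] shift(post) [ 7.29  0.67 -0.07]
```

The wrist view shows the tray with all four studs. The handle is a red strip from about (326,190) to (320,256), and the fit predicts the back-wall corners to within 2 px. The tray yaw is about -11°. Descending to grip.

drive_tool:
  deltas:
    - [[5.1,0,0],[0,0.67,0],6]
    - [[0,0,0],[1.5,0,0],6]
    - [[0,0,0],[1.5,0,0],6]
    - [[0,0,0],[1.5,0,0],6]
    - [[0,0,0],[1.5,0,0],6]
    - [[0,0,0],[1.5,0,0],6]
    - [[0,0,0],[1.5,0,0],6]
    - [[0,0,0],[1.5,0,0],6]
    - [[0,0,0],[1.5,0,0],6]
    - [[0,0,0],[1.3,0,0],6]
    - [[0,0,0],[0,0,0],6]
    - [[0,0,0],[0,0,0],6]

```text
clock: 3.2
tool_pos: [0.5872, -0.2875, 0.0568]
eef_rot: [-0.546, -0.45, 0.546, -0.449]
contact_force: [0.2, 0.2, 0.7]
opening: 0.681
```

drive_tool:
  deltas:
    - [[0,0,0],[0,0,0],4.5]
    - [[0,0,0],[0,0,0],3.5]
    - [[0,0,0],[0,0,0],2.5]
    - [[0,0,0],[0,0,0],1.8]
    - [[0,0,0],[0,0,0],1.4]
    - [[0,0,0],[0,0,0],0.8]
    - [[0,0,0],[0,0,0],0.5]
    - [[0,0,0],[0,0,0],0.5]
    - [[0,0,0],[0,0,0],0.5]
    - [[0,0,0],[0,0,0],0.5]
    - [[0,0,0],[0,0,0],0.5]
    - [[0,0,0],[0,0,0],0.5]

```text
clock: 4.2
tool_pos: [0.5875, -0.2876, 0.0572]
eef_rot: [-0.546, -0.45, 0.546, -0.45]
contact_force: [-0.9, 0.2, 0.2]
opening: 0.055
```

Opening came to 4.8 mm against the 12 mm plate, so the fingers have missed it. Looking.

```bash
python3 - <<'E'
from plant import r
from h import *
import pickle
st=r.get_state(); s=r.snapshot('wrist'); pickle.dump((s,st),open('w2.pkl','wb'));b=r.snapshot('side');pickle.dump(b,open('side2.pkl','wb'))
i=np.hstack([cv2.resize(s['color'],(400,300)),cv2.resize(b['color'][130:280,230:430],(400,300),interpolation=cv2.INTER_CUBIC)])
cv2.imwrite('pics/w2.png',i[:,:,::-1])
E
```

```text
(no output)
```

View pics/w2.png

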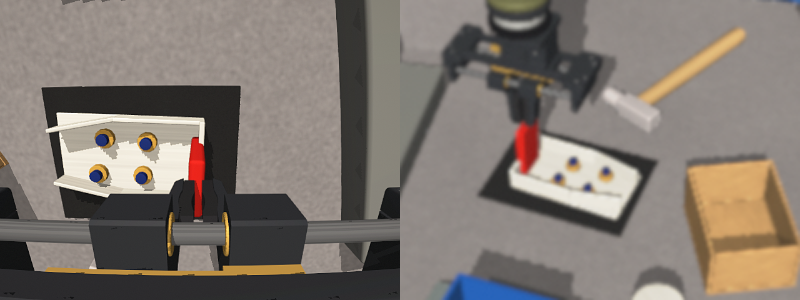

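```bash
python3 - <<'E'
from h import *
import pickle
from plant import r
s,st=pickle.load(open('w2.pkl','rb')); b=pickle.load(open('side2.pkl','rb'));print(r.get_state()['opening'],r.get_state()['contact_force'])
def tf(p,L):
    M=R.from_euler('z',p[2]).as_matrix(); return np.array(L)@M.T+[p[0],p[1],.003]
p=[.5196,-.2741,np.radians(-11.)]
L=[[x,y,z] for x in(.063,.075) for y in(-.023,.023) for z in(.03,.08)]
T=R.from_quat(st['eef_rot']).as_matrix()
F=[st['tool_pos']+T@[ .011,y,z] for y in(-.006,.006) for z in(-.009,.009)]
def ov(i,s,st,x0,y0,w,h,k):
    i=cv2.resize(i[y0:y0+h,x0:x0+w],None,fx=k,fy=k,interpolation=cv2.INTER_CUBIC)
    for Q,c in((L,(0,255,0)),(F,(255,255,0))):
        for u in proj(s,Q,st): cv2.circle(i,tuple(int(v) for v in (u-[x0,y0])*k),3,c,1)
    return i
i=np.hstack([ov(s['color'],s,st,260,230,200,250,2),ov(b['color'],b,None,260,150,80,100,5)])
cv2.imwrite('pics/w2b.png',i[:,:,::-1]);print(i.shape)
E
```

```text
0.05648105217153359 [0.18105786 0.08253804 0.49439067]
(500, 800, 3)
```

View pics/w2b.png

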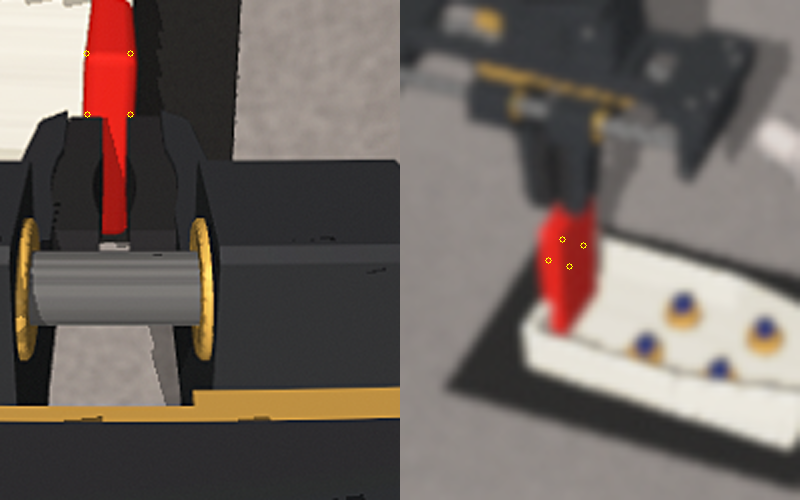

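```bash
python3 - <<'E'
from h import *
import pickle
for n,o in(('w1',.040),('w2',.0025)):
    s,st=pickle.load(open(n+'.pkl','rb')); T=R.from_quat(st['eef_rot']).as_matrix()
    for x in(.011,0,-.01,-.02,-.03): print(n,x,np.round(proj(s,[st['tool_pos']+T@[x,y,z] for y in(-o,) for z in(-.009,.009)],st)).tolist())
b=pickle.load(open('side2.pkl','rb'));print(st['tool_pos'])
for x in(.011,0,-.01,-.02,-.03): print('side',x,np.round(proj(b,[st['tool_pos']+T@[x,0,z] for z in(-.009,.009)]),1).tolist())
p=[.5196,-.2741,np.radians(-11.)]
M=R.from_euler('z',p[2]).as_matrix()
L=np.array([[x,y,.08] for x in(.063,.075) for y in(-.023,.023)])@M.T+[p[0],p[1],.003]
print('handle top w2',np.round(proj(s,L,st)).tolist(),'side',np.round(proj(b,L),1).tolist())
E
```

```text
w1 0.011 [[241.0, 257.0], [243.0, 287.0]]
w1 0 [[237.0, 263.0], [239.0, 295.0]]
w1 -0.01 [[232.0, 270.0], [235.0, 304.0]]
w1 -0.02 [[227.0, 278.0], [230.0, 313.0]]
w1 -0.03 [[222.0, 287.0], [225.0, 324.0]]
w2 0.011 [[310.0, 257.0], [310.0, 287.0]]
w2 0 [[309.0, 264.0], [309.0, 296.0]]
w2 -0.01 [[309.0, 271.0], [309.0, 304.0]]
w2 -0.02 [[308.0, 279.0], [309.0, 314.0]]
w2 -0.03 [[308.0, 287.0], [308.0, 324.0]]
[ 0.58749451 -0.28764622  0.05722412]
side 0.011 [[291.8, 202.7], [294.5, 198.5]]
side 0 [[291.6, 199.6], [294.4, 195.3]]
side -0.01 [[291.4, 196.7], [294.2, 192.4]]
side -0.02 [[291.3, 193.8], [294.1, 189.5]]
side -0.03 [[291.1, 190.9], [293.9, 186.6]]
handle top w2 [[301.0, 345.0], [299.0, 253.0], [326.0, 345.0], [327.0, 253.0]] side [[298.3, 185.2], [291.1, 196.2], [294.0, 184.1], [286.8, 195.0]]
```

Both cameras agree that the real fingertips end at about tool x = -30 mm, not +11 mm. They are hovering just above the plate top, about 41 mm short. I'll apply that offset: open, go down another 4 cm and grip again.

drive_tool:
  deltas:
    - [[0,0,0],[-0.5,0,0],5]
    - [[0,0,0],[0,0,0],5]
    - [[0,0,0],[0,0,0],5]
    - [[0,0,0],[0,0,0],5]
    - [[0,0,0],[0,0,0],5]
    - [[0,0,0],[0.5,0,0],5]
    - [[0,0,0],[1,0,0],5]
    - [[0,0,0],[1,0,0],5]
    - [[0,0,0],[1,0,0],5]
    - [[0,0,0],[1,0,0],5]
    - [[0,0,0],[0,0,0],5]
    - [[0,0,0],[0,0,0],5]

```text
clock: 5.3
tool_pos: [0.5868, -0.2873, 0.016]
eef_rot: [-0.545, -0.45, 0.546, -0.449]
contact_force: [0.5, 0.5, -0.1]
opening: 0.566
```

drive_tool:
  deltas:
    - [[0,0,0],[0,0,0],3.5]
    - [[0,0,0],[0,0,0],2.5]
    - [[0,0,0],[0,0,0],2]
    - [[0,0,0],[0,0,0],1.6]
    - [[0,0,0],[0,0,0],1.4]
    - [[0,0,0],[0,0,0],1.2]
    - [[0,0,0],[0,0,0],0.8]
    - [[0,0,0],[0,0,0],0.4]
    - [[0,0,0],[0,0,0],0.4]
    - [[0,0,0],[0,0,0],0.4]
    - [[0,0,0],[0,0,0],0.4]
    - [[0,0,0],[0,0,0],0.4]

```text
clock: 6.3
tool_pos: [0.5873, -0.2877, 0.0174]
eef_rot: [-0.546, -0.45, 0.546, -0.449]
contact_force: [-2.9, 0.7, 4.9]
opening: 0.13
```

Gripped at 11.5 mm, which matches the plate. Lifting.

drive_tool:
  deltas:
    - [[0,0,0],[-0.3,0,0],0.4]
    - [[0,0,0],[-0.7,0,0],0.4]
    - [[0,0,0],[-1.2,0,0],0.4]
    - [[0,0,0],[-1.8,0,0],0.4]
    - [[0,0,0],[-2,0,0],0.4]
    - [[0,0,0],[-2,0,0],0.4]
    - [[0,0,0],[-2,0,0],0.4]
    - [[0,0,0],[-1.8,0,0],0.4]
    - [[0,0,0],[-1.2,0,0],0.4]
    - [[0,0,0],[-0.7,0,0],0.4]
    - [[0,0,0],[-0.3,0,0],0.4]
    - [[0,0,0],[0,0,0],0.4]

```text
clock: 7.3
tool_pos: [0.5875, -0.2877, 0.1575]
eef_rot: [0.546, 0.449, -0.546, 0.45]
contact_force: [0.0, -0.3, -2.9]
opening: 0.129
```

```bash
cat > plan.py <<'E'
from h import *
# real grasp point in tool frame: x=-0.049 ; tray_grip - spout = (144, 0, 58) mm in tray axes
G=np.array([-.049,0,0])
def tcp_for_spout(sp,yaw,pitch):
    T=R.from_euler('ZY',[yaw,-pitch],degrees=True).as_matrix(); Rm=Rt(yaw,pitch)
    return np.array(sp)+T@[.144,0,.058]-Rm@G, Rm
def car(x,y): 
    c=R.from_euler('z',-9,degrees=True).as_matrix(); return (c@[x,y,0])[:2]+[.555,.058]
E
python3 - <<'E'
from plant import r
from plan import *
import pickle
st=r.get_state(); s=r.snapshot('wrist'); pickle.dump((s,st),open('w3.pkl','wb')); save(s,'w3')
print(st['tool_pos'],st['contact_force'],st['opening'])
sp=[*car(.02,0),.19]; p,Rm=tcp_for_spout(sp,-10,0); print(sp,p); go(st,p,Rm)
for z,pi in((.14,15),(.12,30),(.10,45)):
    sp=[*car(.02,0),z]; p,Rm=tcp_for_spout(sp,-10,pi); print(pi,sp,p)
b=r.snapshot('scene'); 
i=np.hstack([cv2.resize(s['color'],(400,300)),cv2.resize(b['color'][150:300,200:400],(400,300),interpolation=cv2.INTER_CUBIC)])
cv2.imwrite('pics/w3.png',i[:,:,::-1])
E
```

```text
[ 0.58753183 -0.28772906  0.15753831] [ 0.0046641  -0.30311995 -2.88771762] 0.12917783363909288
[np.float64(0.5747537668119028), np.float64(0.05487131069919539), 0.19] [0.71656608 0.02986597 0.199     ]
turn [-1.05  0.01 -0.03] shift(pre) [ -4.15   6.58 -33.64] shift(post) [ -4.15   7.19 -33.52]
15 [np.float64(0.5747537668119028), np.float64(0.05487131069919539), 0.14] [0.70943996 0.0311225  0.18596327]
30 [np.float64(0.5747537668119028), np.float64(0.05487131069919539), 0.12] [0.6931352  0.03399747 0.19979423]
45 [np.float64(0.5747537668119028), np.float64(0.05487131069919539), 0.1] [0.66876294 0.03829496 0.20818734]
```

View pics/w3.png

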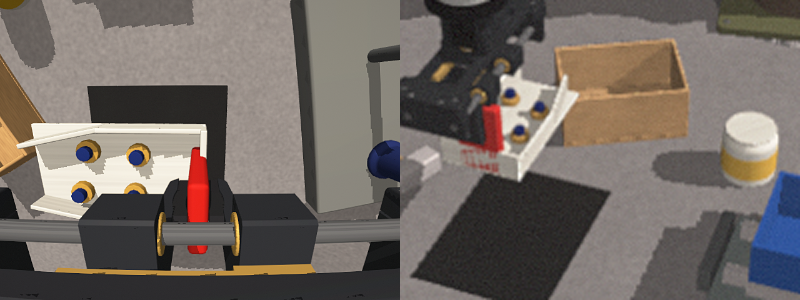

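The wrist view shows the tray held level, lifted and with all four studs aboard; the scene view agrees. Carrying it level over to the bin.

drive_tool:
  deltas:
    - [[0,0,0],[-0.09,0.14,-0.7],0.4]
    - [[0,0,0],[-0.17,0.27,-1.4],0.4]
    - [[0,0,0],[-0.26,0.41,-2.1],0.4]
    - [[0,0,0],[-0.35,0.55,-2.8],0.4]
    - [[0,0,0],[-0.35,0.55,-2.8],0.4]
    - [[0,0,0],[-0.35,0.55,-2.8],0.4]
    - [[0,0,0],[-0.35,0.55,-2.8],0.4]
    - [[0,0,0],[-0.35,0.55,-2.8],0.4]
    - [[0,0,0],[-0.35,0.55,-2.8],0.4]
    - [[0,0,0],[-0.35,0.55,-2.8],0.4]
    - [[0,0,0],[-0.35,0.55,-2.8],0.4]
    - [[0,0,0],[-0.35,0.55,-2.8],0.4]

```text
clock: 8.4
tool_pos: [0.7004, -0.0063, 0.1936]
eef_rot: [-0.545, -0.451, 0.545, -0.45]
contact_force: [1.0, 0.9, -2.8]
opening: 0.134
```

drive_tool:
  deltas:
    - [[0,0,0],[-0.26,0.41,-2.1],0.4]
    - [[0,0,0],[-0.17,0.27,-1.4],0.4]
    - [[0,0,0],[-0.09,0.14,-0.7],0.4]
    - [[0,0,0],[0,0,0],0.4]
    - [[0,0,0],[0,0,0],0.4]

```text
clock: 8.82
tool_pos: [0.7161, 0.0283, 0.1986]
eef_rot: [-0.545, -0.449, 0.547, -0.45]
contact_force: [-0.7, 0.3, -3.0]
opening: 0.136
```

```bash
python3 - <<'E'
from plant import r
from plan import *
import pickle
st=r.get_state(); print(st['clock'],st['tool_pos'],st['q'],st['contact_force'],st['opening'])
s=r.snapshot('wrist'); b=r.snapshot('scene'); pickle.dump((s,st,b),open('w4.pkl','wb'))
i=np.hstack([cv2.resize(s['color'],(400,300)),cv2.resize(b['color'][200:350,330:530],(400,300),interpolation=cv2.INTER_CUBIC)])
cv2.imwrite('pics/w4.png',i[:,:,::-1])
# bin rim from wrist view prediction
c=s['color'].astype(int); m=((c[...,2]>90)&(c[...,0]<60)&(c[...,1]<110)).astype(np.uint8)
print(np.round(proj(s,[[*car(x,y),.092] for x,y in((-.06,-.065),(-.06,.065),(.06,.065),(.06,-.065))],st)).tolist())
p=st['tool_pos']; Rc=R.from_quat(st['eef_rot']).as_matrix()
# plan rows: tilt about spout, spout descending from .19 to .10
from numpy import linspace
N=12; cur=(p,Rc)
print(np.degrees(np.arctan2(Rc[1,1],Rc[0,1])))
E
```

```text
8.8167 [0.71610915 0.0283008  0.19860312] [ 0.06441642  0.85208445 -0.37277951  1.24979573  0.31483255  1.09732418
 -0.52877268] [-0.68375855  0.28516198 -3.04862965] 0.1355219680326491
[[65.0, 305.0], [29.0, 155.0], [175.0, 146.0], [197.0, 302.0]]
-11.078739375740108
```

View pics/w4.png

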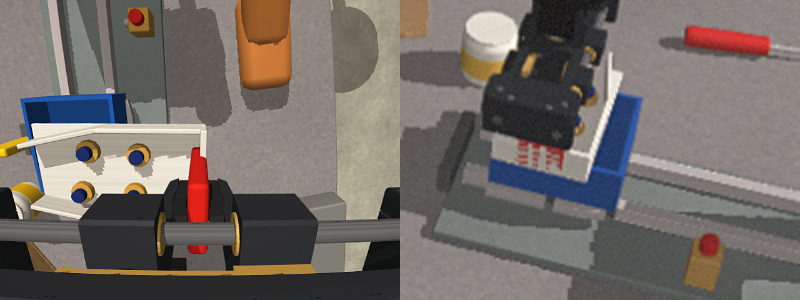

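The wrist view shows the spout over the bin, whose +y rim runs from about (35,160) to (200,149) at full resolution. The detent's red screw is near (218,26). Checking these in numbers.

```bash
python3 - <<'E'
from plan import *
import pickle
s,st,b=pickle.load(open('w4.pkl','rb'))
c=s['color'].astype(int); m=((c[...,2]>c[...,0]+50)&(c[...,2]>c[...,1]+35)); m[:130]=0;m[205:]=0
ys,xs=np.where(m[:, :240]); 
print([(y,xs[ys==y].min(),xs[ys==y].max()) for y in range(145,200,4) if (ys==y).any()])
print([(x,ys[xs==x].min()) for x in range(30,215,12) if (xs==x).any()])
r_=((c[...,0]>120)&(c[...,1]<60)&(c[...,2]<60)); r_[60:]=0; y,x=np.where(r_); print('screw',x.mean(),y.mean(),atz(s,[x.mean(),y.mean()],.066,st))
i=cv2.resize(s['color'][130:230,0:240],None,fx=3,fy=3); 
for u in proj(s,[[*car(x,y),.092] for x in(-.06,.06) for y in(-.065,.065)],st): print(u)
E
```

```text
[(149, np.int64(186), np.int64(194)), (153, np.int64(87), np.int64(178)), (157, np.int64(38), np.int64(179)), (161, np.int64(33), np.int64(199)), (165, np.int64(33), np.int64(199)), (169, np.int64(34), np.int64(200)), (173, np.int64(35), np.int64(181)), (177, np.int64(36), np.int64(181)), (181, np.int64(37), np.int64(182)), (185, np.int64(38), np.int64(182)), (189, np.int64(38), np.int64(183)), (193, np.int64(39), np.int64(183)), (197, np.int64(40), np.int64(182))]
[(42, np.int64(157)), (54, np.int64(156)), (66, np.int64(155)), (78, np.int64(154)), (90, np.int64(153)), (102, np.int64(153)), (114, np.int64(152)), (126, np.int64(152)), (138, np.int64(151)), (150, np.int64(151)), (162, np.int64(150)), (174, np.int64(150)), (186, np.int64(149))]
screw 215.51 24.89 [0.67094429 0.19570985 0.066     ]
[ 65.29155366 304.57797276]
[ 28.87920601 154.67740624]
[197.1483293  301.54845781]
[175.35275629 145.80785149]
```

drive_tool:
  deltas:
    - [[0,0,0],[0.4,0,0],0.4]
    - [[0,0,0],[0.9,0,0],0.4]
    - [[0,0,0],[1.3,0,0],0.4]
    - [[0,0,0],[1.4,0,0],0.4]
    - [[0,0,0],[1.4,0,0],0.4]
    - [[0,0,0],[1.3,0,0],0.4]
    - [[0,0,0],[0.9,0,0],0.4]
    - [[0,0,0],[0.4,0,0],0.4]
    - [[0,0,0],[0,0,0],0.4]
    - [[0,0,5],[-1.25,-0.08,0],0.4]
    - [[0,0,5],[-1.25,-0.08,0],0.4]
    - [[0,0,0],[0,0,0],0.4]

```text
clock: 9.92
tool_pos: [0.7101, 0.0321, 0.1458]
eef_rot: [0.582, 0.402, -0.504, 0.496]
contact_force: [-1.2, 0.7, -2.0]
opening: 0.132
```

```bash
cat >> plan.py <<'E'
def spout(st): 
    Rm=R.from_quat(st['eef_rot']).as_matrix(); s=st['tool_pos']+Rm@[.009,-.144,0]; c=R.from_euler('z',-9,degrees=True).as_matrix()
    print('spout',np.round(s,4),'pitch',np.degrees(np.arcsin(Rm[2,1])),'in carriage xy',(c.T@(s-[.558,.055,0]))[:2])
E
python3 - <<'E'
from plant import r
from plan import *
st=r.get_state(); spout(st); print(st['tool_pos'],st['q'],st['contact_force'],st['opening'])
E
```

```text
spout [0.5723 0.0584 0.112 ] pitch 9.955991148854428 in carriage xy [0.01356599 0.00563697]
[0.71006028 0.03210123 0.14580892] [ 0.01578073  0.81454152 -0.29073011  1.54170157  0.4357258   0.68669845
 -0.6812413 ] [-1.17429513  0.73523885 -1.97654596] 0.13230220681223473
```

drive_tool:
  deltas:
    - [[0,0,5],[-1.25,-0.08,0],0.4]
    - [[0,0,5],[-1.25,-0.08,0],0.4]
    - [[0,0,5],[-1.25,-0.08,0],0.4]
    - [[0,0,5],[-1.25,-0.08,0],0.4]

```text
clock: 10.25
tool_pos: [0.6989, 0.0324, 0.1895]
eef_rot: [0.642, 0.297, -0.415, 0.572]
contact_force: [1.2, -1.4, -5.0]
opening: 0.133
```

```bash
python3 - <<'E'
from plant import r
from plan import *
st=r.get_state(); spout(st); print(st['tool_pos'],st['q'],st['contact_force'],st['opening'])
E
```

```text
spout [0.58   0.0559 0.1113] pitch 29.240539037939794 in carriage xy [0.02154878 0.00433812]
[0.69892446 0.03244734 0.18947215] [-0.33064391  0.67650912  0.19924411  1.92212405  0.70527576  0.10288809
 -1.0857967 ] [ 1.23715592 -1.39068967 -4.96388175] 0.1326868504020723
```

drive_tool:
  deltas:
    - [[0,0,3],[-0.75,-0.15,0],0.4]
    - [[0,0,3],[-0.75,-0.15,0],0.4]
    - [[0,0,3],[-0.75,-0.15,0],0.4]
    - [[0,0,0],[0,0,0],0.4]
    - [[0,0,0],[0,0,0],0.4]
    - [[0,0,0],[0,0,0],0.4]

```text
clock: 10.75
tool_pos: [0.6916, 0.0264, 0.1893]
eef_rot: [0.639, 0.284, -0.417, 0.581]
contact_force: [-0.4, 0.4, -3.1]
opening: 0.129
```

```bash
python3 - <<'E'
from plant import r
from plan import *
import pickle
st=r.get_state(); spout(st); print(st['tool_pos'],st['q'],st['contact_force'],st['opening'])
s=r.snapshot('side'); w=r.snapshot('wrist'); pickle.dump((w,st,s),open('w5.pkl','wb'))
i=np.hstack([cv2.resize(w['color'],(400,300)),cv2.resize(s['color'][230:380,200:400],(400,300),interpolation=cv2.INTER_CUBIC)])
cv2.imwrite('pics/w5.png',i[:,:,::-1])
E
```

```text
spout [0.5741 0.0491 0.1087] pitch 30.384852941734696 in carriage xy [ 0.01681296 -0.00332804]
[0.69158895 0.02641198 0.18934236] [-0.32551378  0.6690982   0.17063173  1.95675278  1.24055554  0.12796992
 -1.6247456 ] [-0.41635617  0.40252809 -3.09896482] 0.1293638301563764
```

View pics/w5.png

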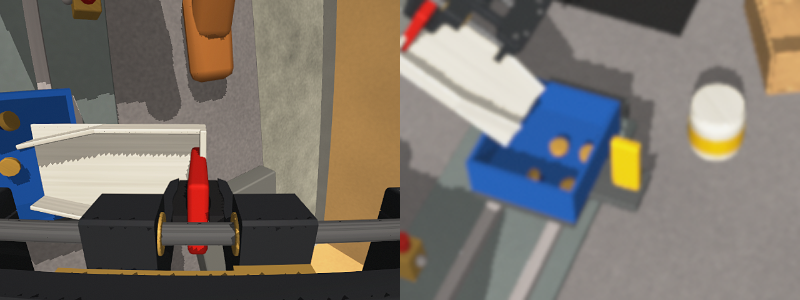

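The side view shows all four studs on the bin floor, at (560,145), (585,152), (532,173) and (567,182) in the picture. The wrist view shows the tray empty. Raising and levelling.

drive_tool:
  deltas:
    - [[0,0,0],[-0.8,0.45,0],0.4]
    - [[0,0,0],[-1.2,0.7,0],0.4]
    - [[0,0,0],[-1.2,0.7,0],0.4]
    - [[0,0,0],[-1.2,0.7,0],0.4]
    - [[0,0,0],[-1.2,0.7,0],0.4]
    - [[0,0,0],[-0.8,0.45,0],0.4]
    - [[0,0,-3],[0.7,0.04,0],0.4]
    - [[0,0,-3],[0.7,0.04,0],0.4]
    - [[0,0,-3],[0.7,0.04,0],0.4]
    - [[0,0,-3],[0.7,0.04,0],0.4]
    - [[0,0,-3],[0.7,0.04,0],0.4]
    - [[0,0,0],[0,0,0],0.4]

```text
clock: 11.85
tool_pos: [0.7076, 0.0217, 0.2305]
eef_rot: [0.597, 0.365, -0.491, 0.519]
contact_force: [0.0, -0.4, -2.3]
opening: 0.131
```

```bash
python3 - <<'E'
from plant import r
from plan import *
st=r.get_state(); spout(st); print(st['tool_pos'],st['q'],st['contact_force'],st['opening'])
go(st,st['tool_pos']+np.array([0,0,.0]),Rt(-11,0))
go(st,[.587,-.288,.157],Rt(-11,0))
E
```

```text
spout [0.5738 0.0491 0.1841] pitch 15.176591401771939 in carriage xy [ 0.01650477 -0.00332776]
[0.70762678 0.02172747 0.23046004] [ 0.09383119  0.69946203 -0.44727092  1.5642134   0.60551888  0.7780135
 -0.83778281] [ 0.04411182 -0.4234104  -2.30168345] 0.13086508572802946
turn [ -0.82   1.34 -15.17] shift(pre) [0. 0. 0.] shift(post) [0. 0. 0.]
turn [ -0.82   1.34 -15.17] shift(pre) [ 6.35 -7.29 32.64] shift(post) [ 7.35 -5.93 32.71]
```

drive_tool:
  deltas:
    - [[-0.2,0.33,-3.8],[0,0,0],0.4]
    - [[-0.2,0.33,-3.8],[0,0,0],0.4]
    - [[-0.2,0.33,-3.8],[0,0,0],0.4]
    - [[-0.2,0.33,-3.8],[0,0,0],0.4]
    - [[0,0,0],[0,-0.2,1.2],0.4]
    - [[0,0,0],[0,-0.4,2.4],0.4]
    - [[0,0,0],[0,-0.5,3.4],0.4]
    - [[0,0,0],[0,-0.5,3.4],0.4]
    - [[0,0,0],[0,-0.5,3.4],0.4]
    - [[0,0,0],[0,-0.5,3.4],0.4]
    - [[0,0,0],[0,-0.5,3.4],0.4]
    - [[0,0,0],[0,-0.5,3.4],0.4]

```text
clock: 12.85
tool_pos: [0.6239, -0.207, 0.2322]
eef_rot: [-0.544, -0.449, 0.545, -0.452]
contact_force: [0.8, -0.6, -2.2]
opening: 0.129
```

drive_tool:
  deltas:
    - [[0,0,0],[0,-0.5,3.4],0.4]
    - [[0,0,0],[0,-0.5,3],0.4]
    - [[0,0,0],[0.8,-0.4,1.6],0.4]
    - [[0,0,0],[1.6,0,0.7],0.4]
    - [[0,0,0],[2,0,0],0.4]
    - [[0,0,0],[2,0,0],0.4]
    - [[0,0,0],[2,0,0],0.4]
    - [[0,0,0],[2,0,0],0.4]
    - [[0,0,0],[2,0,0],0.4]
    - [[0,0,0],[1.6,0,0],0.4]
    - [[0,0,0],[0.8,0,0],0.4]
    - [[0,0,0],[0,0,0],0.4]

```text
clock: 13.85
tool_pos: [0.594, -0.2868, 0.082]
eef_rot: [-0.544, -0.452, 0.545, -0.451]
contact_force: [-0.7, -0.8, -2.9]
opening: 0.128
```

```bash
python3 - <<'E'
from plant import r
from plan import *
st=r.get_state(); spout(st); print(st['tool_pos'],st['q'],st['contact_force'],st['opening'])
go(st,[.597,-.290,.018],Rt(-11,0))
E
```

```text
spout [ 0.4525 -0.2601  0.0733] pitch -0.12153315620122172 in carriage xy [-0.05488875 -0.3276794 ]
[ 0.5940478  -0.28676393  0.08197622] [ 0.63721268  0.93206831 -0.50303673  1.540711    0.56044714  0.8182411
 -0.27238028] [-0.65731611 -0.81560675 -2.90959332] 0.12839284954170935
turn [0.31 0.04 0.12] shift(pre) [6.4  0.36 0.26] shift(post) [6.4  0.35 0.26]
```

drive_tool:
  deltas:
    - [[0.3,0,0.1],[1.2,0.3,0.2],0.4]
    - [[0,0,0],[1.4,0,0],0.4]
    - [[0,0,0],[1.4,0,0],0.4]
    - [[0,0,0],[1.1,0,0],0.4]
    - [[0,0,0],[0.5,0,0],0.4]
    - [[0,0,0],[0.3,0,0],0.4]
    - [[0,0,0],[0.2,0,0],0.4]
    - [[0,0,0],[0.2,0,0],0.4]
    - [[0,0,0],[0,0,0],0.4]

```text
clock: 14.6
tool_pos: [0.5989, -0.2908, 0.0212]
eef_rot: [0.546, 0.448, -0.545, 0.451]
contact_force: [0.1, -0.5, -1.7]
opening: 0.13
```

drive_tool:
  deltas:
    - [[0,0,0],[0.1,0,0],0.4]
    - [[0,0,0],[0.1,0,0],0.4]
    - [[0,0,0],[0,0,0],0.4]
    - [[0,0,0],[0.1,0,0],0.4]
    - [[0,0,0],[0,0,0],0.4]

```text
clock: 15.02
tool_pos: [0.5987, -0.2908, 0.0181]
eef_rot: [0.546, 0.448, -0.546, 0.451]
contact_force: [0.2, -0.0, -1.4]
opening: 0.13
```

drive_tool:
  deltas:
    - [[0,0,0],[0.1,0,0],0.4]
    - [[0,0,0],[0,0,0],0.4]
    - [[0,0,0],[0.1,0,0],0.4]
    - [[0,0,0],[0,0,0],0.4]

```text
clock: 15.35
tool_pos: [0.599, -0.2908, 0.0174]
eef_rot: [0.546, 0.448, -0.546, 0.451]
contact_force: [-0.7, -0.5, 6.2]
opening: 0.132
```

Contact with the mat. Releasing slowly and rising.

drive_tool:
  deltas:
    - [[0,0,0],[0,0,0],1.3]
    - [[0,0,0],[0,0,0],1.8]
    - [[0,0,0],[0,0,0],2.5]
    - [[0,0,0],[0,0,0],3]
    - [[0,0,0],[0,0,0],3]
    - [[0,0,0],[-0.5,0,0],3]
    - [[0,0,0],[-1.5,0,0],3]
    - [[0,0,0],[-2.5,0,0],3]
    - [[0,0,0],[-4,0,0],3]
    - [[0,0,0],[-4,0,0],3]
    - [[0,0,0],[-4,0,0],3]
    - [[0,0,0],[-2,0,0],3]

```text
clock: 16.35
tool_pos: [0.6008, -0.2904, 0.2082]
eef_rot: [0.548, 0.446, -0.544, 0.453]
contact_force: [1.3, -0.1, 0.3]
opening: 0.341
```

```bash
python3 - <<'E'
from plant import r
from plan import *
import pickle
st=r.get_state(); w=r.snapshot('wrist'); s=r.snapshot('side'); pickle.dump((w,st,s),open('w6.pkl','wb'))
i=np.hstack([cv2.resize(w['color'],(400,300)),cv2.resize(s['color'][150:360,215:495],(400,300),interpolation=cv2.INTER_CUBIC)])
cv2.imwrite('pics/w6.png',i[:,:,::-1])
print(st['tool_pos'],st['q'])
# tab target: tool y along -carriage y or +carriage y
c=R.from_euler('z',-9,degrees=True).as_matrix()
tab=[.558,.055,0]+c@[-.092,0,0]; print('tab',tab)
for sg in(1,-1):
    Y=sg*c[:,1]; X=np.array([0,0,-1.]); go(st,[*tab[:2],.20],np.c_[X,Y,np.cross(X,Y)])
E
```

```text
[ 0.60077306 -0.29043857  0.20816488] [ 0.66928788  0.79171331 -0.57372205  1.4301878   0.46497218  1.04347015
 -0.19216004]
tab [0.46713267 0.06939197 0.        ]
turn [-92.06   0.65  -0.44] shift(pre) [  0.51 -20.03 -32.75] shift(post) [  0.82  33.45 -18.83]
turn [87.94 -0.44 -0.64] shift(pre) [  0.51 -20.03 -32.75] shift(post) [  0.82 -33.45  18.83]
```

View pics/w6.png

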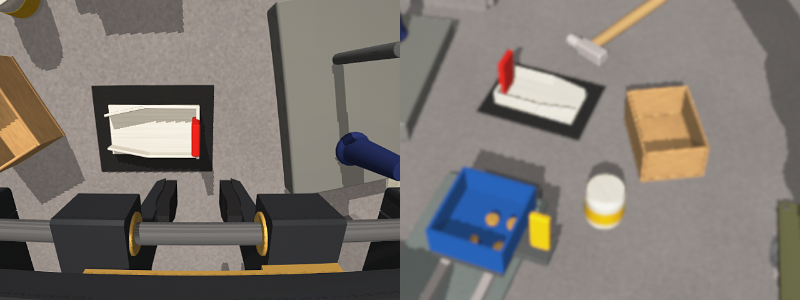

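The wrist view shows the tray empty and flat on the mat at about (155,130). The side view shows four studs still in the bin and the tin, box and hammer undisturbed. Going to the yellow tab.

drive_tool:
  deltas:
    - [[0,0,0],[0,-1.0,-1.6],5]
    - [[0,0,0],[0,-1.8,-2.9],5]
    - [[0,0,0],[0,-1.8,-2.9],5]
    - [[0,0,0],[0,-1.8,-2.9],5]
    - [[0,0,0],[0,-1.8,-2.9],5]
    - [[0,0,0],[0,-1.8,-2.9],5]
    - [[0,0,0],[0,-1.8,-2.9],5]
    - [[0,0,0],[0,-1.8,-2.9],5]
    - [[0,0,0],[0,-1.8,-2.9],5]
    - [[0,0,0],[0,-1.8,-2.9],5]
    - [[0,0,0],[0,-1.8,-2.9],5]
    - [[0,0,0],[0,-1.0,-2.1],5]

```text
clock: 17.45
tool_pos: [0.4622, 0.0717, 0.2001]
eef_rot: [0.545, 0.45, -0.545, 0.451]
contact_force: [0.8, 0.1, 0.3]
opening: 0.564
```

drive_tool:
  deltas:
    - [[-7,0,0],[0,0,0],5]
    - [[-7,0,0],[0,0,0],5]
    - [[-7,0,0],[0,0,0],5]
    - [[-7,0,0],[0,0,0],5]
    - [[-7,0,0],[0,0,0],5]
    - [[-7,0,0],[0,0,0],5]
    - [[-7,0,0],[0,0,0],5]
    - [[-7,0,0],[0,0,0],5]
    - [[-7,0,0],[0,0,0],5]
    - [[-7,0,0],[0,0,0],5]
    - [[-7,0,0],[0,0,0],5]
    - [[-7,0,0],[0,0,0],5]

```text
clock: 18.45
tool_pos: [0.4641, 0.0685, 0.1999]
eef_rot: [0.102, 0.699, -0.104, 0.701]
contact_force: [-1.3, -0.7, 0.1]
opening: 0.566
```

drive_tool:
  deltas:
    - [[-7,0,0],[0,0,0],5]
    - [[-1,0,0],[0,0,0],5]
    - [[0,0,0],[0,0,0],5]
    - [[0,0,0],[0,0,0],5]

```text
clock: 18.78
tool_pos: [0.4644, 0.0687, 0.1999]
eef_rot: [0.056, 0.704, -0.058, 0.706]
contact_force: [0.0, 0.3, 0.5]
opening: 0.569
```

```bash
cat >> plan.py <<'E'
C9=R.from_euler('z',-9,degrees=True).as_matrix()
def Rtab(yaw=-9):
    c=R.from_euler('z',yaw,degrees=True).as_matrix(); X=np.array([0,0,-1.]); Y=c[:,1]; return np.c_[X,Y,np.cross(X,Y)]
E
python3 - <<'E'
from plant import r
from plan import *
import pickle
st=r.get_state(); w=r.snapshot('wrist'); pickle.dump((w,st),open('w7.pkl','wb')); save(w,'w7')
print(st['clock'],st['tool_pos'],st['q'])
tab=[.558,.055,0]+C9@[-.092,0,0]
go(st,[*tab[:2],.15],Rtab())
c=w['color'].astype(int)
print('pred tab top',proj(w,[[*(tab+C9@[x,y,0])[:2],.115] for x in(-.015,.015) for y in(-.006,.006)],st).round(1).tolist())
print('pred rim',proj(w,[[*([.558,.055]+(C9@[x,y,0])[:2]),.092] for x in(-.06,.06) for y in(-.065,.065)],st).round(1).tolist())
m=((c[...,0]>150)&(c[...,1]>120)&(c[...,2]<80)).astype(np.uint8)
n,l,sta,ce=cv2.connectedComponentsWithStats(m)
for i in range(1,n):
    if sta[i,4]>60: print('yellow',sta[i],ce[i])
r_=((c[...,0]>120)&(c[...,1]<60)&(c[...,2]<60)).astype(np.uint8); n,l,sta,ce=cv2.connectedComponentsWithStats(r_)
for i in range(1,n):
    if sta[i,4]>30: print('red',sta[i],ce[i],atz(w,ce[i],.066,st))
E
```

```text
18.7833 [0.46437095 0.06873398 0.19985509] [ 0.36619072  0.67503892 -1.00995142  2.01153014  0.75782523  0.88534762
  0.34360833]
turn [-0.23  0.17  0.11] shift(pre) [4.99 0.12 0.25] shift(post) [4.99 0.11 0.26]
pred tab top [[311.5, 218.9], [327.9, 218.8], [311.8, 257.4], [327.7, 257.4]]
pred rim [[241.9, 267.8], [397.4, 267.3], [250.7, 387.1], [389.0, 386.8]]
yellow [ 30   0  18  18 120] [38.25833333  5.375     ]
yellow [26 10 14 18 66] [32.33333333 18.81818182]
yellow [ 65  26  35  59 166] [80.8313253  55.92168675]
yellow [195 109  37  71 447] [221.41163311 140.26174497]
yellow [314 200  16  54 687] [321.70887918 229.62882096]
yellow [297 272  20   7  93] [306.77419355 274.16129032]
yellow [300 293  20  18 290] [309.68965517 301.29310345]
yellow [158 340  28  68 623] [168.29855538 369.04815409]
yellow [472 370   5  34  97] [473.95876289 387.89690722]
red [430   0 108  12 915] [475.82622951   4.08196721] [0.31492175 0.21573323 0.066     ]
```

View pics/w7.png

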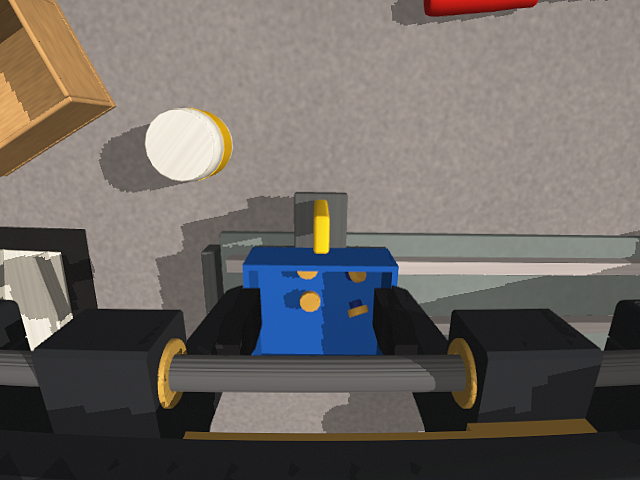

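The wrist view shows the tab at cols 314–330, rows 200–254, within about 2 mm of the prediction. All four studs lie in the bin. Descending onto the tab.

drive_tool:
  deltas:
    - [[-0.2,0,0],[1,0.2,0],5]
    - [[0,0,0],[2,0,0],5]
    - [[0,0,0],[2,0,0],5]
    - [[0,0,0],[2,0,0],5]
    - [[0,0,0],[2,0,0],5]
    - [[0,0,0],[1.5,0,0],5]
    - [[0,0,0],[1.5,0,0],5]
    - [[0,0,0],[1.5,0,0],5]
    - [[0,0,0],[0.9,0,0],5]
    - [[0,0,0],[0.5,0,0],5]
    - [[0,0,0],[0,0,0],5]
    - [[0,0,0],[0,0,0],5]

```text
clock: 19.83
tool_pos: [0.4652, 0.0708, 0.0508]
eef_rot: [0.054, 0.704, -0.055, 0.706]
contact_force: [0.9, 0.3, -0.3]
opening: 0.562
```

drive_tool:
  deltas:
    - [[0,0,0],[0,0,0],3.5]
    - [[0,0,0],[0,0,0],2.5]
    - [[0,0,0],[0,0,0],2]
    - [[0,0,0],[0,0,0],1.6]
    - [[0,0,0],[0,0,0],1.4]
    - [[0,0,0],[0,0,0],1.2]
    - [[0,0,0],[0,0,0],0.8]
    - [[0,0,0],[0,0,0],0.4]
    - [[0,0,0],[0,0,0],0.4]
    - [[0,0,0],[0,0,0],0.4]
    - [[0,0,0],[0,0,0],0.4]

```text
clock: 20.75
tool_pos: [0.4655, 0.0709, 0.0511]
eef_rot: [0.054, 0.704, -0.055, 0.706]
contact_force: [0.2, 1.0, 2.6]
opening: 0.132
```

```bash
python3 - <<'E'
from plant import r
from plan import *
import pickle
st=r.get_state(); w=r.snapshot('wrist'); a=r.snapshot('scene'); b=r.snapshot('side'); pickle.dump((w,st,a,b),open('w8.pkl','wb'))
print(st['clock'],st['tool_pos'],st['q'],st['contact_force'],st['opening'])
for n,s,t,bx in(('scene',a,None,(460,300,510,350)),('side',b,None,(180,335,225,380)),):
    c=s['color'].astype(int)[bx[1]:bx[3],bx[0]:bx[2]]; m=(c[...,0]>c[...,1]+60)&(c[...,0]>c[...,2]+60)&(c[...,1]<70)
    y,x=np.where(m); 
    if len(x): print(n,x.mean()+bx[0],y.mean()+bx[1],atz(s,[x.mean()+bx[0],y.mean()+bx[1]],.061))
c=w['color'].astype(int); m=((c[...,0]>120)&(c[...,1]<60)&(c[...,2]<60)).astype(np.uint8); n,l,sta,ce=cv2.connectedComponentsWithStats(m)
for i in range(1,n):
    if sta[i,4]>30: print('red',sta[i],ce[i],atz(w,ce[i],.066,st))
E
```

```text
20.75 [0.46554165 0.07088125 0.05108742] [ 0.19714202  0.89194486 -0.75232249  2.13215245  1.17036956  0.61871239
 -0.00807539] [0.17870713 1.00298844 2.55679771] 0.1317310825837786
scene 484.2261904761905 322.0357142857143 [0.67284411 0.1950481  0.061     ]
side 200.27777777777777 350.6388888888889 [0.6699648  0.19898596 0.061     ]
```

Tab gripped at 11.6 mm. The notch should be about 156 mm along the rail. Sliding in stages while I watch the force.

drive_tool:
  deltas:
    - [[0,0,0],[0,0.3,0],0.4]
    - [[0,0,0],[0,0.7,0],0.4]
    - [[0,0,0],[0,1,0],0.4]
    - [[0,0,0],[0,1,0],0.4]
    - [[0,0,0],[0,1,0],0.4]
    - [[0,0,0],[0,1,0],0.4]
    - [[0,0,0],[0,0.7,0],0.4]
    - [[0,0,0],[0,0.3,0],0.4]
    - [[0,0,0],[0,0,0],0.4]
    - [[0,0,0],[0,0,0],0.4]

```text
clock: 21.73
tool_pos: [0.4758, 0.1304, 0.051]
eef_rot: [0.055, 0.703, -0.055, 0.707]
contact_force: [4.6, 0.6, 3.1]
opening: 0.129
```

```bash
cat >> plan.py <<'E'
P0=np.array([.46554,.07088,.05109])
def rail(st):
    d=C9.T@(st['tool_pos']-P0); f=C9.T@np.array(st['contact_force']); Rm=R.from_quat(st['eef_rot']).as_matrix()
    print(round(st['clock'],2),'rail x,y mm',np.round(d*1e3,1),'force car axes',np.round(f,1),'tool y yaw',round(np.degrees(np.arctan2(-Rm[0,1],Rm[1,1])),2),'travel yaw',round(np.degrees(np.arctan2(-(st['tool_pos']-P0)[0],(st['tool_pos']-P0)[1])),2),st['opening'],'mom',np.round(st['moment'],2))
E
python3 -c "
from plant import r
from plan import *
st=r.get_state(); rail(st); print(st['q'])"
```

```text
21.73 rail x,y mm [ 0.8 60.4 -0. ] force car axes [4.5 1.3 3.1] tool y yaw -8.87 travel yaw -9.79 0.12933237551608603 mom [ 0.2  -1.08 -0.27]
[ 0.09013944  0.91003487 -0.77007475  2.06793779  1.1237183   0.65895392
 -0.05376965]
```

drive_tool:
  deltas:
    - [[0,0,0],[0,0.3,0.08],0.4]
    - [[0,0,0],[0,0.7,0.02],0.4]
    - [[0,0,0],[0,1,0.02],0.4]
    - [[0,0,0],[0,1,0.02],0.4]
    - [[0,0,0],[0,0.7,0.01],0.4]
    - [[0,0,0],[0,0.3,0.01],0.4]
    - [[0,0,0],[0,0,0],0.4]
    - [[0,0,0],[0,0,0],0.4]

```text
clock: 22.4
tool_pos: [0.4826, 0.1696, 0.051]
eef_rot: [0.054, 0.704, -0.055, 0.706]
contact_force: [2.6, 0.9, 5.7]
opening: 0.137
```

```bash
python3 -c "
from plant import r
from plan import *
st=r.get_state(); rail(st)"
```

```text
22.4 rail x,y mm [  1.4 100.2  -0. ] force car axes [2.4 1.3 5.7] tool y yaw -8.86 travel yaw -9.79 0.13744885275618476 mom [ 0.24 -0.68 -0.27]
```

drive_tool:
  deltas:
    - [[0,0,0],[-0.03,0.4,0.04],0.4]
    - [[0,0,0],[-0.03,0.5,0.01],0.4]
    - [[0,0,0],[0,0.5,0.01],0.4]
    - [[0,0,0],[0,0.5,0.01],0.4]
    - [[0,0,0],[0,0.5,0.01],0.4]
    - [[0,0,0],[0,0.5,0.01],0.4]
    - [[0,0,0],[0,0.5,0.01],0.4]
    - [[0,0,0],[0,0.5,0.01],0.4]
    - [[0,0,0],[0,0.4,0.01],0.4]
    - [[0,0,0],[0,0.2,0],0.4]
    - [[0,0,0],[0,0,0],0.4]
    - [[0,0,0],[0,0,0],0.4]

```text
clock: 23.4
tool_pos: [0.4897, 0.2109, 0.0511]
eef_rot: [0.052, 0.704, -0.057, 0.706]
contact_force: [-0.9, -5.5, 8.1]
opening: 0.132
```

```bash
cat > chk.py <<'E'
from plant import r
from plan import *
import pickle
st=r.get_state(); rail(st)
# predicted vs seen: blue bin +... detent screw seen by scene/side; tab/carriage from tcp
a=r.snapshot('scene'); b=r.snapshot('side'); pickle.dump((st,a,b),open('chk.pkl','wb'))
E
python3 chk.py
```

```text
23.4 rail x,y mm [  1.9 142.1  -0. ] force car axes [-0.  -5.5  8.1] tool y yaw -8.91 travel yaw -9.78 0.13243532886666368 mom [-0.93 -0.14 -0.24]
```

drive_tool:
  deltas:
    - [[0,0,0],[-0.04,0.2,0],0.4]
    - [[0,0,0],[-0.03,0.2,0],0.4]
    - [[0,0,0],[0,0,0],0.4]
    - [[0,0,0],[0,0,0],0.4]

```text
clock: 23.83
tool_pos: [0.4902, 0.2138, 0.0511]
eef_rot: [0.052, 0.704, -0.058, 0.705]
contact_force: [0.4, -6.0, 3.9]
opening: 0.134
```

```bash
python3 chk.py; python3 - <<'E'
from plan import *
import pickle
st,a,b=pickle.load(open('chk.pkl','rb'))
i=np.hstack([cv2.resize(a['color'][225:375,420:560],(420,450),interpolation=cv2.INTER_CUBIC),cv2.resize(b['color'][280:400,140:240],(375,450),interpolation=cv2.INTER_CUBIC)])
cv2.imwrite('pics/fin1.png',i[:,:,::-1]); print(i.shape)
E
```

```text
23.83 rail x,y mm [  2. 145.   0.] force car axes [ 1.3 -5.8  3.9] tool y yaw -8.94 travel yaw -9.77 0.13374459476902426 mom [-1.   -0.22 -0.28]
(450, 795, 3)
```

View pics/fin1.png

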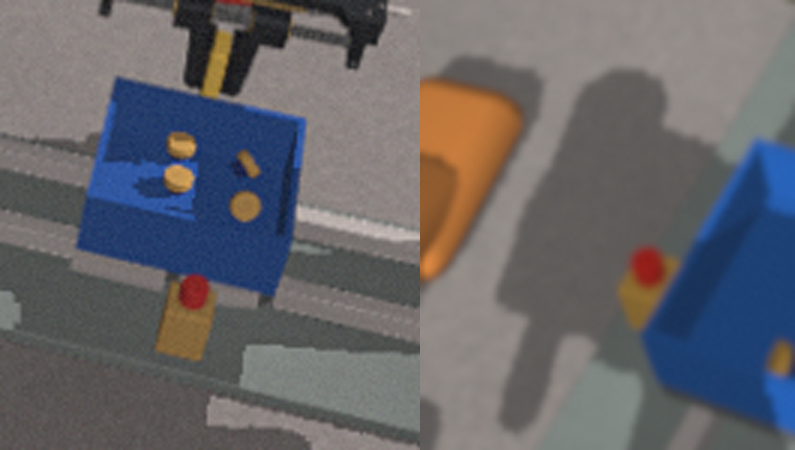

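drive_tool:
  deltas:
    - [[0,0,0],[0,0.2,0.01],0.4]
    - [[0,0,0],[0,0.2,0],0.4]
    - [[0,0,0],[0,0.2,0],0.4]
    - [[0,0,0],[0,0,0],0.4]
    - [[0,0,0],[0,0,0],0.4]

```text
clock: 24.35
tool_pos: [0.4913, 0.2201, 0.0511]
eef_rot: [0.052, 0.704, -0.058, 0.706]
contact_force: [0.7, -5.2, 3.5]
opening: 0.134
```

```bash
python3 -c "
from plant import r
from plan import *
st=r.get_state(); rail(st)"
```

```text
24.35 rail x,y mm [  2.  151.4   0. ] force car axes [ 1.5 -5.   3.5] tool y yaw -8.93 travel yaw -9.77 0.13372601543111215 mom [-0.83 -0.22 -0.31]
```

drive_tool:
  deltas:
    - [[0,0,0],[0,0.1,0],0.4]
    - [[0,0,0],[0,0.1,0],0.4]
    - [[0,0,0],[0,0,0],0.4]
    - [[0,0,0],[0,0,0],0.4]

```text
clock: 24.68
tool_pos: [0.4915, 0.2217, 0.0511]
eef_rot: [0.052, 0.704, -0.058, 0.706]
contact_force: [0.2, -5.3, 4.3]
opening: 0.133
```

drive_tool:
  deltas:
    - [[0,0,0],[0,0.1,0],0.4]
    - [[0,0,0],[0,0,0],0.4]
    - [[0,0,0],[0,0,0],0.4]

```text
clock: 24.93
tool_pos: [0.4924, 0.2261, 0.0512]
eef_rot: [0.054, 0.704, -0.055, 0.706]
contact_force: [2.8, 0.0, -4.4]
opening: 0.133
```

```bash
python3 -c "
from plant import r
from plan import *
st=r.get_state(); rail(st)"
```

```text
24.93 rail x,y mm [2.200e+00 1.575e+02 1.000e-01] force car axes [ 2.7  0.4 -4.4] tool y yaw -8.87 travel yaw -9.8 0.1326130085500214 mom [ 0.04 -0.71 -0.23]
```

The carriage jumped 4.5 mm on a 1 mm command and the rail force fell to about zero, at 157.5 mm against 157.5 predicted. That is the click. I'll hold briefly and check it has settled and the studs are still in.

drive_tool:
  deltas:
    - [[0,0,0],[0,0,0],0.4]
    - [[0,0,0],[0,0,0],0.4]
    - [[0,0,0],[0,0,0],0.4]
    - [[0,0,0],[0,0,0],0.4]
    - [[0,0,0],[0,0,0],0.4]
    - [[0,0,0],[0,0,0],0.4]

```text
clock: 25.43
tool_pos: [0.4924, 0.2261, 0.0513]
eef_rot: [0.054, 0.704, -0.055, 0.706]
contact_force: [3.3, 1.7, -15.5]
opening: 0.134
```

```bash
python3 - <<'E'
from plant import r
from plan import *
import pickle
st=r.get_state(); rail(st)
_,a0,_b=pickle.load(open('chk.pkl','rb')); a=r.snapshot('scene'); save(a,'end')
A=pickle.load(open('scene.pkl','rb'))['color'].astype(int); d=np.abs(a['color'].astype(int)-A).max(2)
for n,(x0,y0,x1,y1) in dict(hammer=(135,185,225,252),screwdriver=(470,208,560,235),glue=(358,203,392,245),box=(275,168,346,222)).items(): print(n,'changed px',(d[y0:y1,x0:x1]>50).sum(),'of',(y1-y0)*(x1-x0))
c=a['color'].astype(int)[240:330,440:530]; m=(c[...,0]>130)&(c[...,0]>c[...,2]+50)&(c[...,1]>90); n,l,s,ce=cv2.connectedComponentsWithStats(m.astype(np.uint8)); print([(ce[i].round()+[440,240],s[i,4]) for i in range(1,n) if s[i,4]>8])
E
```

```text
25.43 rail x,y mm [  2.2 157.5   0.2] force car axes [  3.    2.2 -15.5] tool y yaw -8.87 travel yaw -9.82 0.1340852488136682 mom [ 0.41 -0.93 -0.31]
hammer changed px 112 of 6030
screwdriver changed px 1601 of 2430
glue changed px 33 of 1428
box changed px 0 of 3834
[(array([498., 249.]), np.int32(98)), (array([486., 275.]), np.int32(39)), (array([509., 281.]), np.int32(20)), (array([485., 285.]), np.int32(61)), (array([507., 295.]), np.int32(62))]
```

drive_tool:
  deltas:
    - [[0,0,0],[0.08,0,0.02],0.4]
    - [[0,0,0],[0,0,0],0.4]
    - [[0,0,0],[0,0,0],0.4]
    - [[0,0,0],[0,0,0],0.4]

```text
clock: 25.82
tool_pos: [0.4924, 0.2262, 0.0513]
eef_rot: [0.054, 0.704, -0.055, 0.706]
contact_force: [1.6, 0.4, -9.3]
opening: 0.132
```

drive_tool:
  deltas:
    - [[0,0,0],[0,0,0],0.4]
    - [[0,0,0],[0,0,0],0.4]
    - [[0,0,0],[0,0,0],0.4]
    - [[0,0,0],[0,0,0],0.4]

```text
clock: 26.15
tool_pos: [0.4924, 0.2262, 0.0512]
eef_rot: [0.054, 0.704, -0.055, 0.706]
contact_force: [0.4, 0.2, -7.4]
opening: 0.132
```

```bash
python3 - <<'E'
from plant import r
from plan import *
import pickle
rail(r.get_state())
b=r.snapshot('side'); B=pickle.load(open('side.pkl','rb'))['color'].astype(int); d=np.abs(b['color'].astype(int)-B).max(2)
for n,(x0,y0,x1,y1) in dict(hammer=(330,143,405,195),screwdriver=(368,388,395,480),glue=(343,270,374,312),box=(372,208,432,276)).items(): print(n,'changed px',(d[y0:y1,x0:x1]>50).sum(),'of',(y1-y0)*(x1-x0))
def red(i): 
    c=i[385:450,360:400].astype(int); y,x=np.where((c[...,0]>120)&(c[...,1]<60)&(c[...,2]<70)); return x.mean(),y.mean(),len(x)
print(red(B),red(b['color']))
E
```

```text
26.15 rail x,y mm [2.300e+00 1.576e+02 1.000e-01] force car axes [ 0.4  0.2 -7.4] tool y yaw -8.85 travel yaw -9.82 0.13165196829824333 mom [ 0.11 -0.21 -0.34]
hammer changed px 109 of 3900
screwdriver changed px 0 of 2484
glue changed px 0 of 1302
box changed px 0 of 4080
(np.float64(21.987037037037037), np.float64(30.22222222222222), 540) (np.float64(21.944237918215613), np.float64(30.312267657992564), 538)
```

```bash
python3 - <<'E'
from plant import r
from h import *
import pickle
b=r.snapshot('side')['color']; B=pickle.load(open('side.pkl','rb'))['color']
g=lambda i: cv2.cvtColor(i,cv2.COLOR_RGB2GRAY)
for n,(x0,y0,x1,y1) in dict(head=(332,172,362,196),handle=(360,143,404,185)).items():
    m=cv2.matchTemplate(g(b)[y0-8:y1+8,x0-8:x1+8],g(B)[y0:y1,x0:x1],cv2.TM_CCOEFF_NORMED); print(n,cv2.minMaxLoc(m)[1::2],'still = (8,8)')
st=r.get_state(); print(st['contact_force'],st['opening'])
r.finish_job()
E
```

```text
head (0.6545686721801758, (8, 8)) still = (8,8)
handle (0.9613555669784546, (5, 10)) still = (8,8)
[-0.39092252  0.44575457 -8.02047104] 0.13475734034816642
the job is handed in; nothing more can be done
```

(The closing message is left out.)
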